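# Tip the tall tote over the stop into the tray

## Task

Two open grey totes stand on the raised metal step. Empty the tall one: tip it forward over the stop lip of the step, without lifting it, so that it ends up lying on its side with its mouth towards the tray and both vials have rolled out of it and lie in the tray. Leave the short tote standing where it is.

Things in the scene. Friction and masses are not known exactly. Their poses are not given: they have to be found in the camera images.
- tall_tote_center (a point): centre (half-way up) of the tall open grey plastic tote, 70 mm deep (its x), 80 mm wide (its y), 140 mm high, walls 3 mm, about 0.16 kg, loose. z points out of its mouth (up at the start), x towards the stop lip (within 4 degrees). It stands on the deck of the step (80 mm above the bench), 3 to 9 mm short of the lip, and holds two vials.
- short_tote_center (a point): centre of the other grey tote on the same deck, same plan size and axes but only 80 mm high, about 0.22 kg, with two flat coverslip boxes in it; its centre stands 150 to 170 mm to one side of the tall one's. Must stay as it is.
- stop_edge (a point): middle of the top of the robot-side face of the stop lip, a straight steel bar 10 mm thick and 300 mm long along the far edge of the step, 6 mm above the deck, 86 mm above the bench. The step is fixed and level; x axis: across the lip, away from the deck and towards the tray; y: along the lip; z up.
- tray_mid (a point): middle of the floor of the shallow white plastic tray on the bench beyond the lip, 200 mm (its x) by 260 mm (its y) outside, rim 5 mm thick and 22 mm high, floor 5 mm above the bench; fixed, its near rim 5 mm from the step, square to it
- tall_tote_foot (a point): middle of the tall tote's lower front edge (35 mm forward of and 70 mm below its centre), same axes. Pushed near its top towards the tray, the tote turns about this edge at the lip; left at under 50 degrees of lean it may stay leaning or fall back; pushed on to 65 degrees or more it goes over by itself, its wall on the lip, its mouth down in the tray.
- tube_end (a point): near, right end of the air tubes strung over the bench to the left of the step, fixed and solid: from this point they run 0.55 m to the left (+y), within 50 mm of this x, 0.28 to 0.50 m above the bench. Keep the arm nearer the robot than them when it swings across.
- vial_1_center (a point): middle of a clear screw vial with a black cap, 22 mm in diameter and 54 mm long (this point 25 mm from its bottom), 25 g, lying on its side across the floor of the tall tote at the start; it rolls easily
- vial_2_center (a point): the second vial in the tall tote, the same but 50 mm long
Not all that is in view belongs to the job. What is shaped like the part that bears vial_2_center but purple or red is not meant.

How it is judged:
By the outcome, as a careful person would: the job done as asked, in the order asked, and still so for the second after the job is handed in, with the robot touching nothing.
It also fails if it takes over 34 s, if anything falls off the work surface, if the arm or the gripper's body presses on something with over 40 N, if the wrist force passes 120 N, or if a joint passes its speed limit or range.

## Robot

A 6-joint arm with a two-finger parallel gripper is mounted at the origin on a cart in front of the work surface, level with it; the furniture and walls round the work are solid. World frame = base frame: x ahead of the robot, y to its left, z up, the work surface at z = 0. Lengths are in m, angles in rad, forces in N, time in s.
With the tool pointing down it reaches from about 0.425 to 0.95 m from the base axis. Payload 3.5 kg.
Tool frame: the origin (TCP) lies between the finger pads; the fingertips stand 17 mm ahead of it and the grasp point (between the pads) lies 2 mm behind it (ctrl.tip_reach is the distance from the TCP to the fingertips, in m); z points along the fingers, y is the direction in which the jaws open and shut (so a half turn about z gives the same grasp; the last joint's range is limited). The gripper opens to 85 mm and grips with 20 to 120 N. Pads are 22 mm wide; open, the fingers measure 114 mm over their backs; the gripper's body (76 mm by 85 mm) begins 54 mm behind the grasp point. The pads swing forward as they close: fully open they stand 13 mm farther back than shut.
Start: joints at [1.034, 0.286, 1.577, -0, 1.279, -0.15], TCP at [0.255, 0.625, 0.248] pointing down, gripper open.
Joint ranges: [-2.77, 2.77], [-0.9, 2.22], [0.21, 2.48], [-1.53, 4.67], [0.24, 2.81], [-2.84, 2.84]. Speed limits (rad/s): [2.79, 2.79, 3.14, 3.14, 3.14, 3.14].

## Interface

Orientations are given as a unit quaternion [x, y, z, w].
In Python, from plant import monitor, imaging, workorder, ctrl gives the robot as it stands.
- The arm moves only by the tool send_rows, never from a script. Its argument "rows" is a list of rows, each a list of 4 numbers: the shift along the world's x, y, z normalised to -1 to 1, where 1 is 0.3 m, then the turn about the world's z normalised to -1 to 1, where 1 is 360 degrees. A call has 1 to 20 rows; each row is the pose to reach, as a shift and turn from the pose commanded when the call began, turning the shorter way round; what a row does not reach only later rows make up. A row lasts 1/8 s, in which the tool goes at most 62.5 mm and 10.7 degrees, less where a joint would pass 70% of its speed; a pose out of reach is approached as far as the arm can. A call with a number of a shift or a turn outside -1 to 1 is refused whole. A call with a gripper value outside its range is refused whole. "jaw" is the closure, from 0 (fully open) to 1 (shut), set as the call begins (left out, the last holds). The fingers move at their own pace and stop on an object; "newtons" is the grip in N (left out, the last holds). Time passes only in rows, so rows that repeat a pose let the fingers close. It gives the time, the measured TCP pose, the force and the opening at its end, in the units of the state.
- monitor.get_state(): the state, without advancing time (a new reading comes with each control period).
- imaging.read_camera(name): name is "scene" or "top" or "wrist"; returns the picture (420x560x3 uint8, red, green, blue); there is no depth.
- imaging.calibration(name): a dict with "intrinsics" (3x3 intrinsics, pixels), "cam_to_world" (4x4, takes a point from camera to world coordinates). Camera axes: x right, y up, looking along -z (the intrinsics and any distortion apply to the point x, -y, -z); pixel columns grow to the right and rows downward; lengths in m; the calibration is good to about 2 mm. A picture is of the moment at which its call begins: read the wrist's pose just before it. calibration takes no time and is no camera call; for the wrist camera it gives the pose at the moment of the call.
- workorder.sign_off(): hands the job in, once; it reports no verdict.
The state is a dict: "time": time; "qpos": joint angles; "dq": joint speeds; "joint_efforts": joint torques, N m; "eef_pos": TCP position; "tcp_rot": TCP orientation; "contact_force": force on the tool from outside, world axes, zero at the start; "wrist_torque": the same for the moment, N m; "opening": opening from 0.0 (shut) to 1.0 (fully open).
Only numpy, scipy, OpenCV 4.12 (cv2) and the standard library are available. Lean on these libraries where they do the work, as an engineer would, in place of code of your own. Each camera call takes 0.05 s, during which the arm holds its last target.

## Working session

There is one attempt and no reset: what is moved stays moved. The work goes in short steps, Python scripts to look and compute and a tool call to move; the robot and the scene stay as the last step left them, time stands still between calls to the robot, and variables do not carry over. Pictures are saved under pics/ and viewed, and the job is handed in when it is done.

Besides the shell and the picture viewer there is one more tool, called as name(argument=value, ...) on one line, values as JSON. send_rows: Moves the arm, as the interface text tells. Scaled input: -1 to 1 covers 0.3 m each way for a shift and 360 degrees each way for a turn. Its arguments: {"type":"object","properties":{"rows":{"type":"array"},"jaw":{"type":"number"},"newtons":{"type":"number"}},"required":["rows"]}

```bash
ls; mkdir -p pics; python3 - <<'E'
from plant import monitor, imaging, workorder, ctrl
import cv2,numpy as np
s=monitor.get_state();print(s['time'],s['eef_pos'],s['tcp_rot'],s['opening'],ctrl.tip_reach)
for n in ['scene','top','wrist']:
    c=imaging.calibration(n);print(n,np.round(c['intrinsics'],1).tolist(),np.round(c['cam_to_world'],4).tolist(),[k for k in c])
    cv2.imwrite(f'pics/{n}0.png',imaging.read_camera(n)[:,:,::-1])
E
```

```text
pics
0.0 [0.2542951  0.62458725 0.24691085] [ 1.92207128e-01  9.81353641e-01 -1.13876288e-03 -3.93634455e-04] 1.0003780702750542 0.017
scene [[379.7, 0.0, 279.8], [0.0, 379.7, 206.6], [0.0, 0.0, 1.0]] [[-0.7242, 0.3723, -0.5805, 0.0726], [-0.6896, -0.3953, 0.6068, 0.3705], [-0.0035, 0.8397, 0.543, 0.7412], [0.0, 0.0, 0.0, 1.0]] ['intrinsics', 'cam_to_world']
top [[516.7, 0.0, 272.3], [0.0, 516.7, 207.7], [0.0, 0.0, 1.0]] [[-0.0149, 0.9877, -0.1557, 0.4345], [-0.9998, -0.0133, 0.0115, -0.1298], [0.0092, 0.1559, 0.9877, 1.2957], [0.0, 0.0, 0.0, 1.0]] ['intrinsics', 'cam_to_world']
wrist [[308.8, 0.0, 280.7], [0.0, 308.8, 212.2], [0.0, 0.0, 1.0]] [[0.3768, -0.8803, -0.2883, 0.1808], [0.9263, 0.3573, 0.1198, 0.6546], [-0.0024, -0.3122, 0.95, 0.3734], [0.0, 0.0, 0.0, 1.0]] ['intrinsics', 'cam_to_world']
```

View pics/scene0.png

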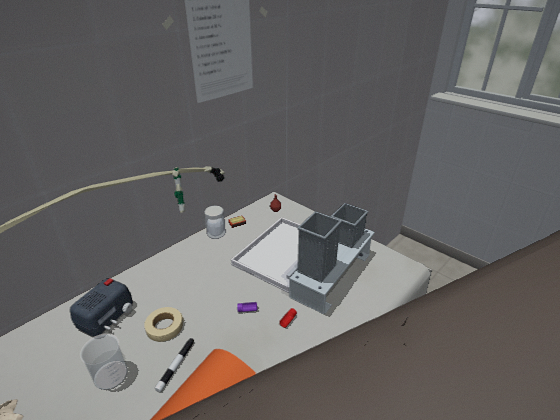

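View pics/top0.png

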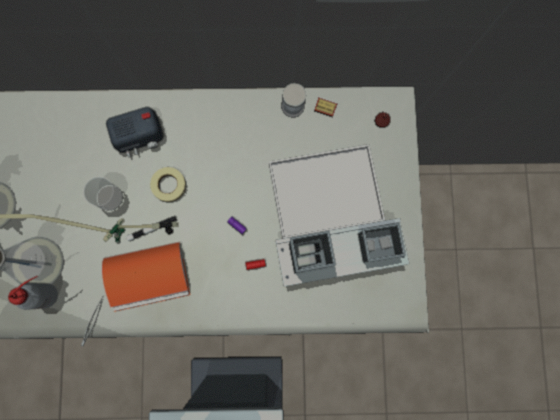

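```bash
cat > h.py <<'E'
import numpy as np,cv2
from plant import imaging
def ray(n,u,v,C=None):
    c=C or imaging.calibration(n);K=c['intrinsics'];T=np.array(c['cam_to_world'])
    d=np.linalg.inv(K)@[u,v,1];d=T[:3,:3]@[d[0],-d[1],-d[2]];return T[:3,3],d
def atz(n,u,v,z):
    o,d=ray(n,u,v);return o+d*(z-o[2])/d[2]
def proj(n,p):
    c=imaging.calibration(n);K=np.array(c['intrinsics']);T=np.array(c['cam_to_world'])
    q=T[:3,:3].T@(np.atleast_2d(p)-T[:3,3]).T;q=K@(q*np.array([[1],[-1],[-1]]));return (q[:2]/q[2]).T
E
python3 - <<'E'
import cv2
from h import *
t=cv2.imread('pics/top0.png');s=cv2.imread('pics/scene0.png')
cv2.imwrite('pics/tc.png',cv2.resize(t[140:300,260:420],(800,800))[:600] if 0 else cv2.resize(t[140:290,230:430],(800,600),interpolation=cv2.INTER_CUBIC))
cv2.imwrite('pics/sc.png',cv2.resize(s[190:310,230:390],(800,600),interpolation=cv2.INTER_CUBIC))
cv2.imwrite('pics/tl.png',cv2.resize(t[200:350,0:200],(800,600),interpolation=cv2.INTER_CUBIC))
print(proj('top',[[0,0,0],[0.255,.625,.25],[0.2,.3,.5]]),proj('scene',[[0.255,.625,.25],[0,0,.3]]))
E
```

```text
[[ 214.5533768   477.81223338]
 [-122.74459043  389.40783423]
 [ -28.64153391  458.50407097]] [[-252.57282072  981.42150899]
 [ 558.2167669   432.37737551]]
```

View pics/tc.png

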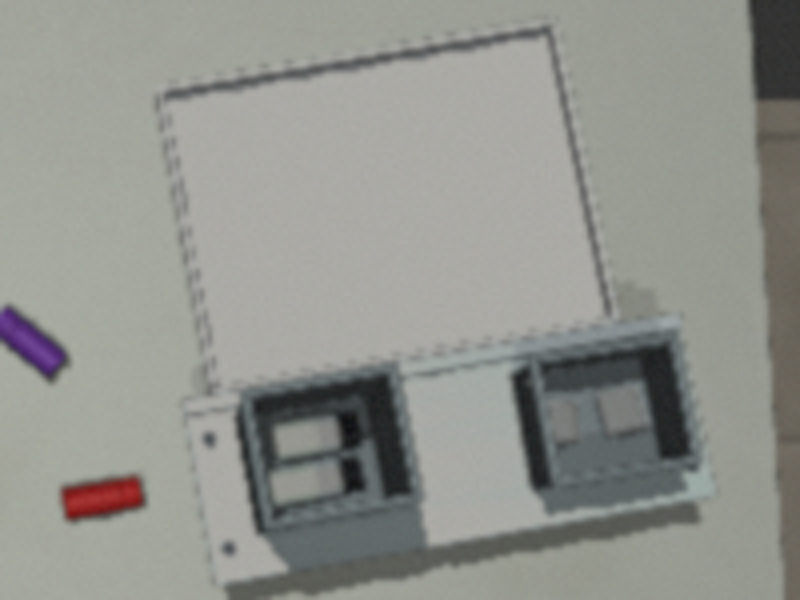

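View pics/sc.png

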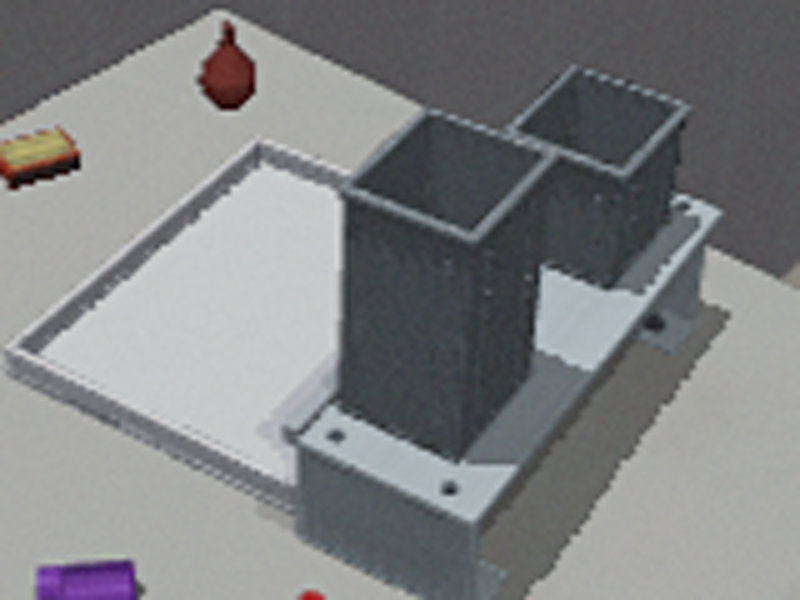

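View pics/tl.png

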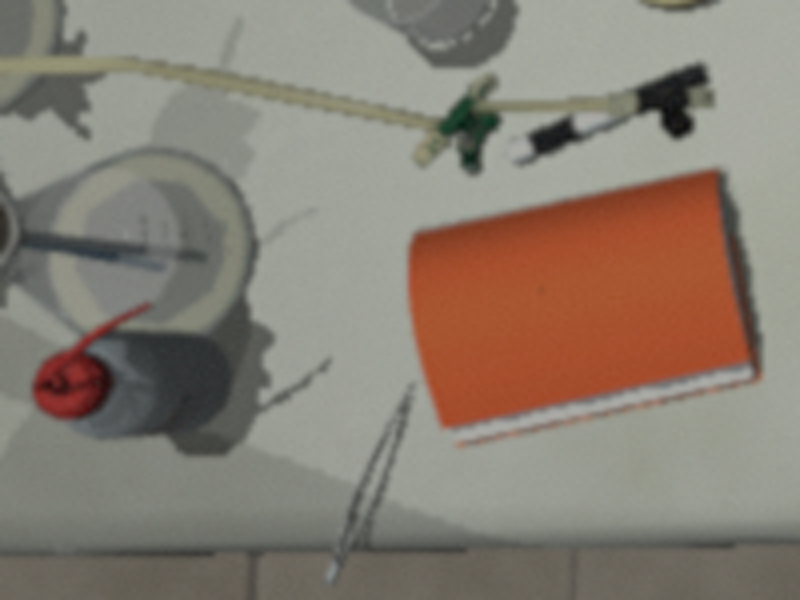

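View pics/wrist0.png

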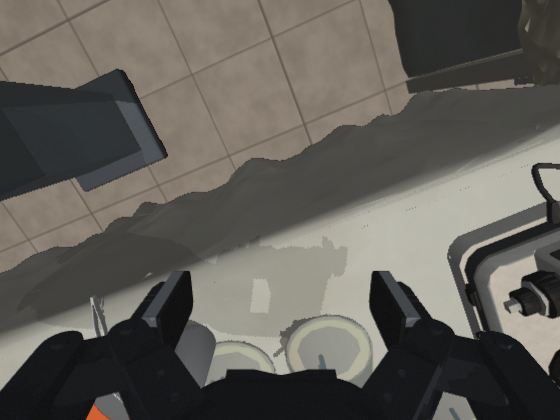

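```bash
python3 - <<'E'
from h import *
f=lambda x,y:(230+x/4,140+y/4)
g=lambda x,y:(230+x/5,190+y/5)
P=lambda n,c,z:print(n,np.round(atz('top',*f(*c),z),4))
for n,c in dict(FL=(240,395),FR=(398,370),BL=(262,530),BR=(413,495)).items():P('tall '+n,c,.22)
for n,c in dict(FL=(522,362),FR=(678,335),BL=(543,487),BR=(697,463)).items():P('short '+n,c,.16)
P('lipL',(186,410),.086);P('lipR',(683,330),.086);P('lip far L',(184,399),.086);P('lip far R',(680,318),.086)
P('trayFL',(157,95),.022);P('trayFR',(550,24),.022);P('trayNR',(614,313),.022)
for n,c in dict(FL=(425,108),FR=(553,152),BL=(345,188),BR=(475,238)).items():print('scene tall',c,np.round(atz('scene',*g(*c),.22),4))
for n,c in dict(a=(578,68),b=(688,105),c=(515,128),d=(625,175)).items():print('scene short',c,np.round(atz('scene',*g(*c),.16),4))
# tube end triangulate
A=[ray('top',177,225),ray('scene',222,176)]
M=[];b=[]
for o,d in A:
    d=d/np.linalg.norm(d);Q=np.eye(3)-np.outer(d,d);M.append(Q);b.append(Q@o)
p=np.linalg.lstsq(np.vstack(M),np.hstack(b),rcond=None)[0];print('tube',p,proj('top',p),proj('scene',p))
# heights: bottle top, at z guesses
for z in(.1,.2,.3):print('bottle',atz('top',17,296,z)[:2])
print('tube left',atz('top',0,216,.4))
E
```

```text
tall FL [ 0.538  -0.1783  0.22  ]
tall FR [ 0.5499 -0.2613  0.22  ]
tall BL [ 0.4679 -0.1883  0.22  ]
tall BR [ 0.4847 -0.267   0.22  ]
short FL [ 0.5599 -0.3375  0.16  ]
short FR [ 0.5737 -0.4248  0.16  ]
short BL [ 0.4909 -0.3461  0.16  ]
short BR [ 0.5028 -0.4315  0.16  ]
lipL [ 0.5425 -0.1525  0.086 ]
lipR [ 0.5857 -0.4471  0.086 ]
lip far L [ 0.549  -0.1514  0.086 ]
lip far R [ 0.5929 -0.4457  0.086 ]
trayFL [ 0.748  -0.1386  0.022 ]
trayFR [ 0.7912 -0.3895  0.022 ]
trayNR [ 0.605  -0.4214  0.022 ]
scene tall (425, 108) [ 0.5506 -0.2552  0.22  ]
scene tall (553, 152) [ 0.482  -0.2676  0.22  ]
scene tall (345, 188) [ 0.5351 -0.1774  0.22  ]
scene tall (475, 238) [ 0.4676 -0.1887  0.22  ]
scene short (578, 68) [ 0.5682 -0.419   0.16  ]
scene short (688, 105) [ 0.5017 -0.4293  0.16  ]
scene short (515, 128) [ 0.5576 -0.3455  0.16  ]
scene short (625, 175) [ 0.4893 -0.3498  0.16  ]
tube [0.54379985 0.02120131 0.4305864 ] [[176.87271484 224.8838711 ]] [[222.16752607 176.02575643]]
bottle [0.42786291 0.43911331]
bottle [0.4284168  0.39153186]
bottle [0.4289707 0.3439504]
tube left [0.56749501 0.33433186 0.4       ]
```

```bash
python3 - <<'E'
from h import *
b=atz('top',47,303,0);print(b)
for h in(.1,.15,.2,.25,.3):print(h,proj('top',[b[0],b[1],h]))
for uv in((190,350),(200,390),(240,360),(330,350),(95,310)):print(uv,atz('wrist',*uv,0.)[:2],atz('wrist',*uv,.15)[:2])
E
```

```text
[0.40923084 0.41226633 0.        ]
0.1 [[ 28.40260643 304.15889579]]
0.15 [[ 17.87551901 304.8148908 ]]
0.2 [[  6.37861598 305.53131983]]
0.25 [[ -6.22859142 306.31693742]]
0.3 [[-20.11510392 307.18227486]]
(190, 350) [0.44393142 0.40060728] [0.33827124 0.50263569]
(200, 390) [0.51900544 0.37936448] [0.38319825 0.48992324]
(240, 360) [0.48893533 0.46211792] [0.36520321 0.53944589]
(330, 350) [0.5223219  0.59435759] [0.38518294 0.61858289]
(95, 310) [0.33052208 0.30758798] [0.27040299 0.44696958]
```

send_rows(rows=[[-0.05,-0.18,0.18,0],[-0.1,-0.36,0.18,0],[-0.15,-0.54,0.18,0],[-0.213,-0.75,0.18,0],[-0.213,-0.75,0.18,0],[-0.1,-0.83,0.18,0],[0.02,-0.91,0.18,0],[0.153,-1,0.18,0],[0.153,-1,0.18,0]], jaw=0.5)

```text
time: 1.27
eef_pos: [0.303, 0.3243, 0.3024]
tcp_rot: [0.195, 0.981, -0.0, 0.0]
contact_force: [-0.8, -0.0, -0.5]
opening: 0.503
```

send_rows(rows=[[0.09,-0.11,0,0],[0.18,-0.22,0,0],[0.267,-0.333,0,0],[0.31,-0.45,0,0],[0.37,-0.6,0,0],[0.433,-0.75,0,0],[0.45,-0.88,0,0],[0.467,-1,0,0],[0.467,-1,0,0],[0.467,-1,0,0]])

```text
time: 2.52
eef_pos: [0.4407, 0.0261, 0.3023]
tcp_rot: [0.192, 0.981, 0.0, -0.0]
contact_force: [0.0, 0.7, 0.8]
opening: 0.502
```

send_rows(rows=[[-0.02,-0.18,0,0.02],[-0.03,-0.36,0,0.04],[-0.05,-0.54,0,0.06],[-0.07,-0.72,0,0.08],[-0.083,-0.883,0,0.086],[-0.083,-0.883,0,0.086],[-0.083,-0.883,0,0.086]])

```text
time: 3.4
eef_pos: [0.4162, -0.2385, 0.3021]
tcp_rot: [-0.077, 0.997, 0.001, -0.0]
contact_force: [0.2, -0.7, -0.3]
opening: 0.499
```

```bash
python3 - <<'E'
from h import *
from plant import monitor
s=monitor.get_state();print(s['time'],s['eef_pos'],s['tcp_rot'],s['qpos'])
for n in ['wrist','top','scene']:cv2.imwrite(f'pics/{n}1.png',imaging.read_camera(n)[:,:,::-1])
w=cv2.imread('pics/wrist1.png');t=cv2.imread('pics/top1.png')[140:350,200:480]
o=np.hstack([cv2.resize(w,(400,300)),cv2.resize(t,(400,300))]);cv2.imwrite('pics/c1.png',o)
E
```

```text
3.4 [ 0.41621027 -0.23846     0.3021405 ] [-7.72679170e-02  9.97010237e-01  5.06026607e-04 -7.49548450e-06] [-7.32549655e-01 -1.96107518e-01  1.97848377e+00  7.02587571e-04
  1.35995974e+00 -2.45818331e+00]
```

View pics/wrist1.png

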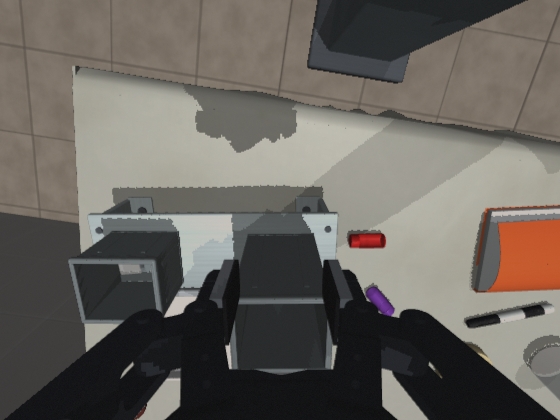

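View pics/scene1.png

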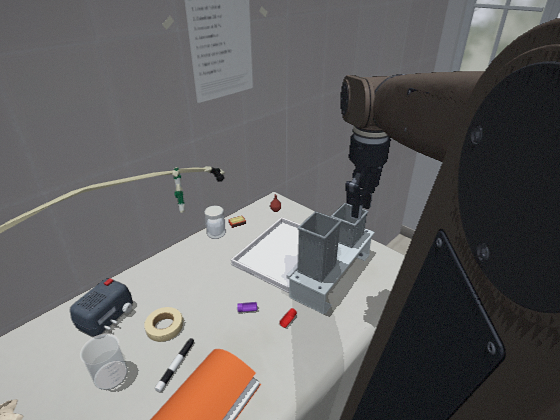

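send_rows(rows=[[0,0,-0.15,0],[0,0,-0.31,0],[0,0,-0.31,0],[0.06,0.009,-0.31,0],[0.115,0.018,-0.31,0],[0.115,0.018,-0.31,0],[0.115,0.018,-0.31,0]])

```text
time: 4.42
eef_pos: [0.4507, -0.2344, 0.21]
tcp_rot: [-0.077, 0.997, -0.0, 0.0]
contact_force: [0.0, 0.7, -0.2]
opening: 0.501
```

```bash
python3 - <<'E'
from h import *
from plant import monitor
s=monitor.get_state();print(s['time'],s['eef_pos'],s['tcp_rot'])
for n in ['wrist','scene']:cv2.imwrite(f'pics/{n}2.png',imaging.read_camera(n)[:,:,::-1])
w=cv2.imread('pics/wrist2.png');t=cv2.imread('pics/scene2.png')[150:350,250:400]
o=np.hstack([cv2.resize(w,(480,360)),cv2.resize(t,(270,360))]);cv2.imwrite('pics/c2.png',o)
E
```

```text
4.425 [ 0.45067604 -0.23443542  0.21001084] [-7.70413808e-02  9.97027802e-01 -3.58984454e-04  2.41856626e-04]
```

View pics/c2.png

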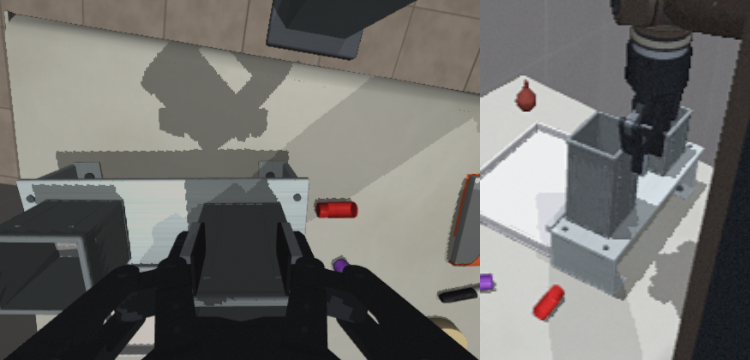

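send_rows(rows=[[0.033,0.005,0,0],[0.066,0.01,0,0],[0.099,0.016,0.018,0],[0.132,0.021,0.035,0],[0.168,0.027,0.047,0]])

```text
time: 5.15
eef_pos: [0.5016, -0.2262, 0.224]
tcp_rot: [-0.077, 0.997, -0.0, 0.0]
contact_force: [-0.5, -0.4, -0.7]
opening: 0.5
```

```bash
python3 - <<'E'
from h import *
for n in ['wrist','scene']:cv2.imwrite(f'pics/{n}3.png',imaging.read_camera(n)[:,:,::-1])
w=cv2.imread('pics/wrist3.png');t=cv2.imread('pics/scene3.png')[150:350,250:400]
o=np.hstack([cv2.resize(w,(350,262)),np.zeros((262,1,3),np.uint8)]);o=np.vstack([o,np.zeros((338,351,3),np.uint8)])
cv2.imwrite('pics/c3.png',np.hstack([o,cv2.resize(t,(449,600))]))
E
```

```text
(no output)
```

View pics/c3.png

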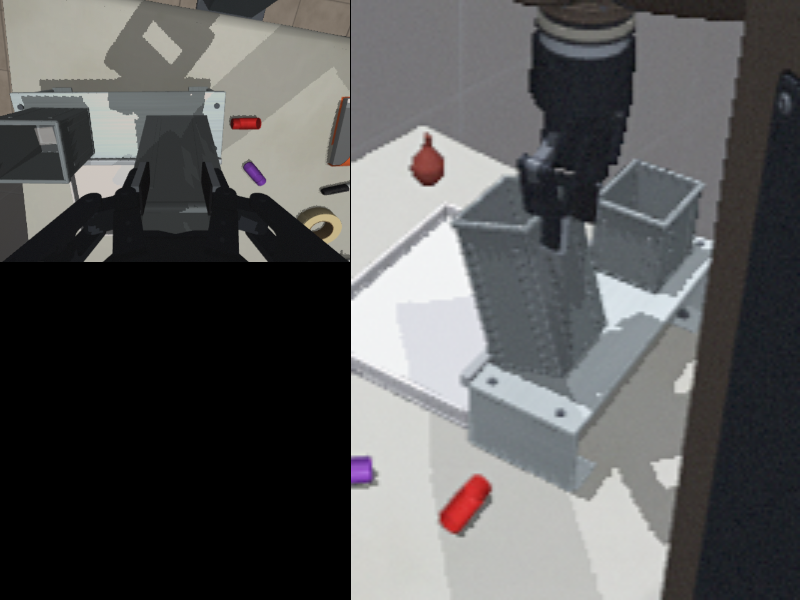

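send_rows(rows=[[0.036,0.006,0.01,0],[0.072,0.011,0.016,0],[0.112,0.018,0.02,0],[0.148,0.023,0.02,0],[0.188,0.03,0.017,0],[0.224,0.035,0.01,0],[0.263,0.042,0,0],[0.3,0.047,-0.013,0],[0.333,0.053,-0.03,0],[0.366,0.058,-0.05,0],[0.395,0.062,-0.073,0],[0.425,0.067,-0.1,0],[0.425,0.067,-0.1,0]])

```text
time: 6.88
eef_pos: [0.628, -0.2058, 0.192]
tcp_rot: [-0.077, 0.997, 0.001, -0.001]
contact_force: [-0.2, -0.1, -0.5]
opening: 0.503
```

```bash
python3 - <<'E'
from h import *
for n in ['top','scene']:cv2.imwrite(f'pics/{n}4.png',imaging.read_camera(n)[:,:,::-1])
w=cv2.imread('pics/top4.png')[120:300,240:420];t=cv2.imread('pics/scene4.png')[150:350,220:400]
cv2.imwrite('pics/c4.png',np.hstack([cv2.resize(w,(400,400)),cv2.resize(t,(360,400))]))
E
```

```text
(no output)
```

View pics/c4.png

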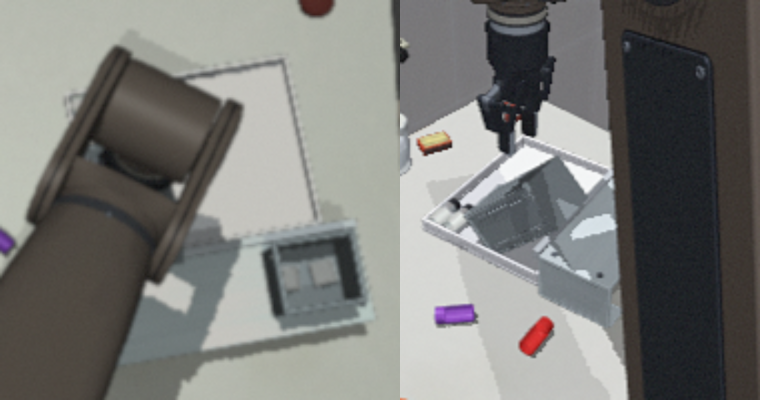

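send_rows(rows=[[0,0,0.15,0],[0,0,0.3,0],[0,0,0.4,0],[-0.15,-0.05,0.4,0],[-0.3,-0.1,0.4,0],[-0.45,-0.12,0.4,0],[-0.62,-0.12,0.4,0],[-0.62,-0.12,0.4,0],[-0.62,-0.12,0.4,0]])

```text
time: 8.1
eef_pos: [0.4424, -0.2424, 0.3144]
tcp_rot: [-0.076, 0.997, -0.001, 0.001]
contact_force: [0.7, -0.1, 0.3]
opening: 0.497
```

```bash
python3 - <<'E'
from h import *
for n in ['top','scene','wrist']:cv2.imwrite(f'pics/{n}5.png',imaging.read_camera(n)[:,:,::-1])
w=cv2.imread('pics/top5.png')[120:300,240:420];t=cv2.imread('pics/scene5.png')[150:330,220:400]
cv2.imwrite('pics/c5.png',np.hstack([cv2.resize(w,(400,400)),cv2.resize(t,(400,400))]))
E
```

```text
(no output)
```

View pics/c5.png

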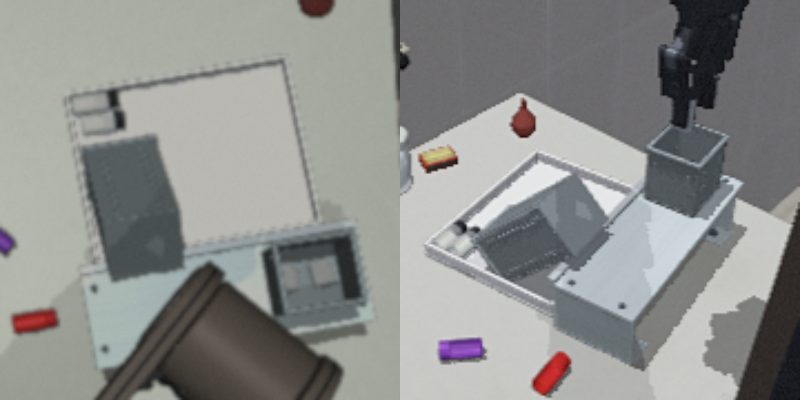

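View pics/wrist5.png

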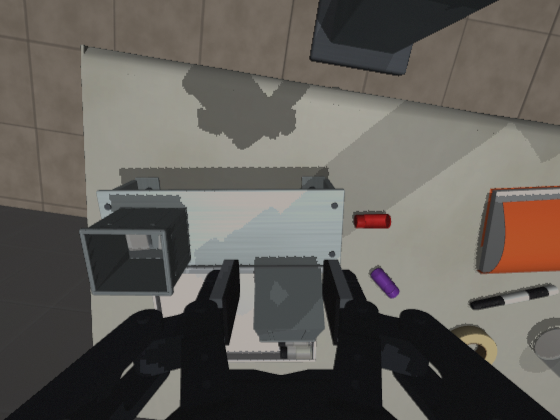

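```bash
python3 - <<'E'
from h import *
from plant import monitor
t=imaging.read_camera('top')[:,:,::-1];s=imaging.read_camera('scene')[:,:,::-1]
a=cv2.resize(t[150:250,260:340],(400,500),interpolation=3);b=cv2.resize(s[220:320,220:300],(400,500),interpolation=3)
cv2.imwrite('pics/c6.png',np.hstack([a,b]))
t5=cv2.imread('pics/top5.png');print(np.abs(t.astype(int)-t5)[150:260,260:410].mean())
t0=cv2.imread('pics/top0.png');d=np.abs(t.astype(int)-t0)[215:265,365:410];print('short diff',d.mean())
for uv in((240+95/400*180,120+101/400*180),(240+105/400*180,120+122/400*180)):print(uv,atz('top',*uv,.016))
print(monitor.get_state()['time'])
E
```

```text
1.382060606060606
short diff 8.948592592592593
(282.75, 165.45) [ 0.74459974 -0.17284641  0.016     ]
(287.25, 174.9) [ 0.71990397 -0.1838049   0.016     ]
8.35
```

View pics/c6.png

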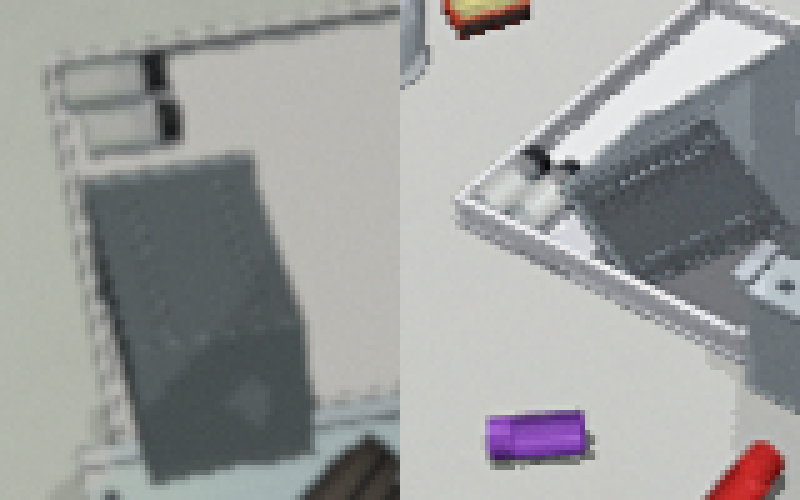

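```bash
python3 - <<'E'
from h import *
from plant import monitor
t=imaging.read_camera('top')[:,:,::-1];cv2.imwrite('pics/top7.png',t)
g=lambda i:cv2.Canny(cv2.cvtColor(np.ascontiguousarray(i),cv2.COLOR_BGR2GRAY),40,120).astype(np.float32)
t0=cv2.imread('pics/top0.png');t5=cv2.imread('pics/top5.png')
r=np.s_[220:268,358:410]
print(cv2.phaseCorrelate(g(t0)[r],g(t)[r]))
r=np.s_[155:250,265:330];print(cv2.phaseCorrelate(g(t5)[r],g(t)[r]))
v=np.s_[155:185,265:300];print(np.abs(t5[v].astype(int)-t[v]).mean())
print(monitor.get_state()['contact_force'],monitor.get_state()['time'])
E
```

```text
((0.17885532236174484, -0.09286551544177613), 0.7597069164485107)
((0.030771492928963085, -0.04666973571568889), 0.9406585017288173)
1.638095238095238
[-0.12092654 -0.03334653 -0.14742227] 8.4
```

send_rows(rows=[[0,0,0,0],[0,0,0,0],[0,0,0,0],[0,0,0,0],[0,0,0,0],[0,0,0,0]])

```text
time: 9.15
eef_pos: [0.4421, -0.2422, 0.3135]
tcp_rot: [-0.077, 0.997, -0.0, 0.0]
contact_force: [0.1, 0.9, 0.3]
opening: 0.498
```

```bash
python3 - <<'E'
from h import *
t=imaging.read_camera('top')[:,:,::-1]
t5=cv2.imread('pics/top5.png')
v=np.s_[155:185,265:300];print(np.abs(t5[v].astype(int)-t[v]).mean())
from plant import workorder
print(workorder.sign_off())
E
```

```text
1.153015873015873
the job is handed in; nothing more can be done
None
```

I tipped the tall tote forward over the stop lip with the half-open fingertips against its back wall, without lifting it, then backed the arm clear and handed the job in at about 9.2 s.

**Tall tote and vials:** The last pictures show the tote lying on its side. Its lower end is on the lip and its mouth is down in the tray. Both vials are out of it and at rest in the tray's far left corner.

**Short tote:** It is still standing where it was; its edges in the top view shifted by less than 0.2 pixel.

**Forces:** Readings at the end of each move stayed under about 1 N. I did not read the force during the push itself.

**One check that disagreed:** From rough pixel positions, the outer vial came out about 6 mm closer to the far rim than its diameter allows. I put this down to pixel and parallax error, because both camera views show it inside the rim.

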